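# Clamp a thin tube in the yoke vise

### The job

Slide the tube along the vise's V-bed until its end is up against the end stop. Then turn the T-handle on top clockwise until the rising resistance shows that the jaw has clamped the tube firmly, about 0.3 N m more torque than the free-running screw takes; much over 0.4 N m more crushes the thin-walled tube. Let go, and leave the other things on the bench undisturbed.

Things in the scene. Friction and masses are not known exactly. Their poses are not given: they have to be found in the camera images.
- vise: Iron yoke vise bolted to the bench, base 130 x 210 mm. Origin: on the bench, below the screw. y runs along its V-bed, away from the end stop; z up. Columns (out to x = +-57 mm, y = +-18 mm) carry a crosspiece 128 to 152 mm high (boss to 156), through which the upright screw passes. The V-bed spans y = -60 to +90 mm; a tube in it has its axis 75 mm above the bench at x = 0.
- stop_face (a point): Middle of the flat face of the end stop (an upright steel plate, 44 mm wide, 96 mm high, at the vise's y = -90 mm), at the height of the tube's axis; the tube's end must rest against this point. Axes as the vise.
- tube: Thin-walled aluminium tube, 28 mm diameter, 220 mm long, 0.35 kg, lying loose in the V-bed under the jaw. Origin: on its axis, mid-length; its y axis runs along it, away from the stop. It starts 20 to 45 mm short of the stop and slides easily in the bed (below 5 N); its free end sticks out well past the vise.
- tube_stop_end (a point): Centre of the tube's end face nearest the stop.
- tube_free_end (a point): Centre of the tube's other end face, which can be pushed from outside towards the stop.
- t_bar (a point): Middle of the T-handle's crossbar, on the screw's axis, about 200 mm above the bench; x axis along the bar. Round steel bar, 14 mm diameter, 125 mm over its ball ends, on a 13 mm stem, nothing above it. Clockwise from above tightens: screw, bar and jaw sink together, 20 mm a turn (3.2 mm per rad). It can turn several rad and stays where it is let go.
- jaw: Upper jaw, steel block 44 x 30 x 14 mm on the screw's foot, above the tube; origin: centre of its underside. The handle turns freely for 0.8 to 2.5 rad (differs each time), taking 0.4 N m of screw friction; then the jaw presses on the tube and the torque climbs by about 0.3 N m per rad. Friction fades or reverses whenever the handle stops: compare like readings with free turning.
- oil_can: Bystander: bottle, 64 mm diameter, 120 mm high; leave alone.
- screwdriver: Bystander: screwdriver lying on the bench; leave alone.
- spanner: Bystander: spanner lying on the bench; leave alone.
Not all that is in view belongs to the job. There is more than one size of the tube; the job needs the smallest.

How it is judged:
By the outcome, as a careful person would: the job done as asked, in the order asked, and still so for the second after the job is handed in, with the robot touching nothing.
It also fails if it takes over 72 s, if anything falls off the work surface, if the arm or the gripper's body presses on something with over 40 N, if the wrist force passes 120 N, or if a joint passes its speed limit or range.

### The arm

A 6-joint arm with a two-finger parallel gripper is mounted at the origin on the work surface. World frame = base frame: x ahead of the robot, y to its left, z up, the work surface at z = 0. Lengths are in mm, angles in rad, forces in N, time in s.
With the tool pointing down it reaches from about 275 to 1000 mm from the base axis. Payload 8.4 kg.
Tool frame: the origin (TCP) lies midway between the tips of the shut fingers; the grasp point (between the pads) lies 19 mm behind it; z points along the fingers, y is the direction in which the jaws open and shut (so a half turn about z gives the same grasp; the last joint's range is limited). The gripper opens to 85 mm and grips with 20 to 120 N. Pads are 22 mm wide; open, the fingers measure 114 mm over their backs; the gripper's body (76 mm by 85 mm) begins 54 mm behind the grasp point. The pads swing forward as they close: fully open they stand 13 mm farther back than shut.
Start: joints at [1.25, 0.353, 1.633, -0, 1.155, -0.002], TCP at [195.891, 593.511, 231.281] pointing down, gripper open.
Joint ranges: [-2.63, 2.63], [-0.92, 2.1], [0.06, 2.66], [-1.3, 4.44], [0, 2.69], [-3.02, 3.02]. Speed limits (rad/s): [2.22, 2.22, 2.79, 3.14, 3.14, 3.14].

### API

Orientations are given as [roll, pitch, yaw] about the fixed x, y, z axes, in that order (R = Rz(yaw) Ry(pitch) Rx(roll)).
In Python, from rig import * gives the robot as it stands.
- The arm moves only by the tool play_rows, never from a script. Its argument "moves" is a list of rows, each a list of 3 entries, a list of its own where there are three numbers: the shift along the tool's x, y, z in m, then the turn, a rotation vector about the tool's x, y, z in rad, then the opening in per cent of the stroke, from 0 (shut) to 100 (fully open). In form: [[[x, y, z], [rx, ry, rz], fingers], ...]. A call has 1 to 20 rows; each row shifts and turns the commanded pose from where the row before left it, along the tool's axes as they then stand; what a row does not reach is not made up. A row lasts 1/10 s, in which the tool goes at most 50 mm and 8.59 degrees, less where a joint would pass 70% of its speed; a pose out of reach is approached as far as the arm can. A call is refused whole if a number of a shift passes 0.05 or a number of a turn 0.15, either way. A call with a gripper value outside its range is refused whole. The fingers move at their own pace and stop on an object; "squeeze" is the grip in N (left out, the last holds). Time passes only in rows, so rows that do not move let the fingers close. It gives the time, the measured TCP pose, the force and the opening at its end, in the units of the state.
- sense(): the state, without advancing time (a new reading comes with each control period).
- grab_frame(name): name is "side" or "top" or "wrist"; returns a dict with "pixels" (480x640x3 uint8, red, green, blue), "intrinsics" (3x3 intrinsics, pixels), "R" (3x3) and "t" (3): a world point X has camera coordinates R X + t. Camera axes: x right, y down, z forward; pixel columns grow to the right and rows downward; lengths in mm; the calibration is good to about 2 mm. The wrist camera is an equidistant fisheye: a pixel r from the principal point sees the ray r / f radians off the axis. A picture is of the moment at which its call begins. There is no depth.
- sign_off(): hands the job in, once; it reports no verdict.
The state is a dict: "clock": time; "qpos": joint angles; "qvel": joint speeds; "joint_efforts": joint torques, N m; "eef_pos": TCP position; "tcp_rot": TCP orientation; "contact_force": force on the tool from outside, world axes, zero at the start; "wrist_torque": the same for the moment, N m; "opening": opening from 0.0 (shut) to 1.0 (fully open).
Only numpy, scipy, OpenCV 4.12 (cv2) and the standard library are available. Lean on these libraries where they do the work, as an engineer would, in place of code of your own. Each camera call takes 0.05 s, during which the arm holds its last target. There are 200 camera calls.

## Working session

There is one attempt and no reset: what is moved stays moved. The work goes in short steps, Python scripts to look and compute and a tool call to move; the robot and the scene stay as the last step left them, time stands still between calls to the robot, and variables do not carry over. Pictures are saved under pics/ and viewed, about 8 in all and at most 12, crops included, and the job is handed in when it is done.

Besides the shell and the picture viewer there is one more tool, called as a command line: name --argument value ..., lists and objects as JSON in quotes. play_rows: Moves the arm, as the interface text tells. Its arguments: {"type":"object","properties":{"moves":{"type":"array"},"squeeze":{"type":"number"}},"required":["moves"]}

```bash
mkdir -p pics; cat > h.py <<'E'
from rig import *
import numpy as np, cv2
def save(f,n): cv2.imwrite('pics/'+n,f["pixels"][:,:,::-1])
def ray(f,u,v):
    K=np.array(f["intrinsics"]);R=np.array(f["R"]);t=np.array(f["t"])
    d=R.T@np.linalg.solve(K,[u,v,1.]);return -R.T@t,d
def plane(f,u,v,z):
    c,d=ray(f,u,v);return c+d*(z-c[2])/d[2]
def proj(f,X):
    p=np.array(f["intrinsics"])@(np.array(f["R"])@np.array(X,float)+np.array(f["t"]));return p[:2]/p[2]
E
python3 - <<'E'
from h import *
import pickle
print(sense())
fs={}
for n in("side","top"):
    f=grab_frame(n);fs[n]=f;save(f,n+"0.png");print(n,f["intrinsics"],f["R"],f["t"],sep="\n")
pickle.dump(fs,open("f0.pkl","wb"))
E
```

```text
{'clock': 0.0, 'qpos': array([ 1.24961652e+00,  3.53659944e-01,  1.63416206e+00,  1.45094369e-05,
        1.15519664e+00, -2.42648538e-03]), 'qvel': array([ 0.00020217,  0.00169131,  0.00024243, -0.0007221 , -0.00082648,
       -0.00243357]), 'joint_efforts': array([ 3.64986743e-03, -6.05253983e+01, -3.42068517e+01,  4.02970745e-04,
        9.41886858e-03, -4.10486757e-05]), 'eef_pos': array([195.7202752 , 593.04576484, 230.54236812]), 'tcp_rot': array([-3.14016670e+00, -1.67260525e-05,  2.82283345e+00]), 'contact_force': array([-0.57191173,  0.25198189, -0.12499986]), 'wrist_torque': array([ 0.00762223, -0.01114893, -0.01006394]), 'opening': 1.005186189612363}
side
[[603.56926739   0.         332.06477846]
 [  0.         603.56926739 248.08160272]
 [  0.           0.           1.        ]]
[[-0.98712081 -0.1597652  -0.0082216 ]
 [-0.08252866  0.55258851 -0.82935816]
 [ 0.13704574 -0.81799818 -0.55865683]]
[ 495.40889219  153.04620648 1671.47742902]
top
[[584.73678843   0.         312.31272706]
 [  0.         584.73678843 240.78540904]
 [  0.           0.           1.        ]]
[[ 0.00167302 -0.99997591  0.00673655]
 [-0.99241254 -0.00248849 -0.12292743]
 [ 0.12294124 -0.00647978 -0.9923928 ]]
[ -31.84088307  516.75313964 1709.07246654]
```

View pics/side0.png

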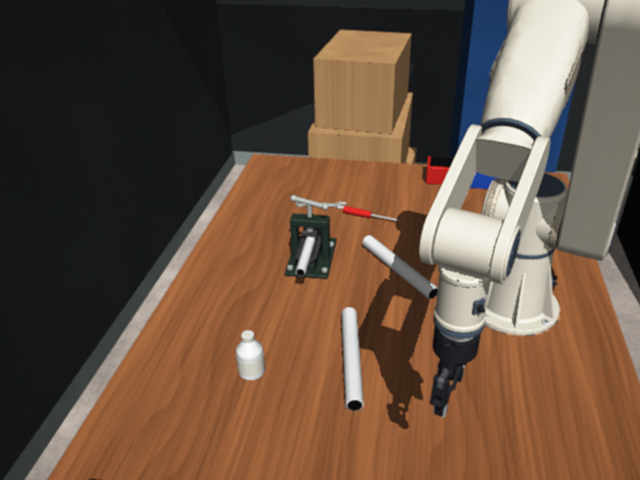

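View pics/top0.png

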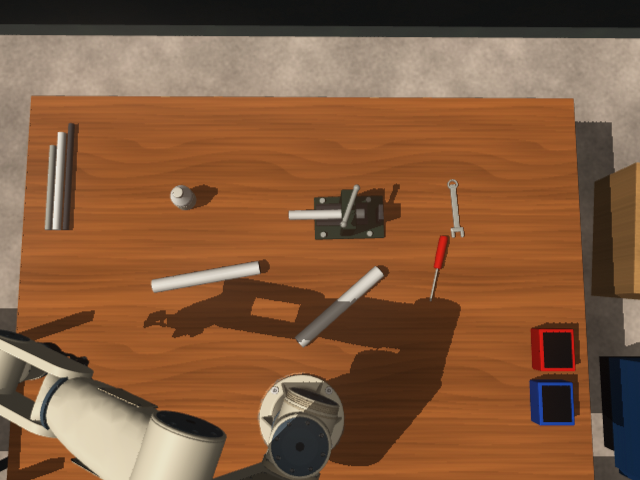

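Side view: the vise is at about (312,245), with the tube's free end at (302,270) towards the camera and the T-bar from (295,199) to (343,206). Top view: the vise is at (350,215), the tube's free end at (290,215), the stop at (381,213), and the bar runs from (356,187) to (344,226).

Candidate tubes in the top view are the one in the vise (290–355,215), two thicker loose ones at (205,277) and (340,305), and rack rods at (60,180). The one in the V-bed is the thinnest and fits the description. I'll confirm it in a crop.

```bash
python3 - <<'E'
from h import *
import pickle
fs=pickle.load(open("f0.pkl","rb"))
t=fs["top"]["pixels"][170:250,280:410,::-1]; s=fs["side"]["pixels"][185:285,280:360,::-1]
a=cv2.resize(t,None,fx=4,fy=4,interpolation=cv2.INTER_CUBIC);b=cv2.resize(s,None,fx=3.2,fy=3.2,interpolation=cv2.INTER_CUBIC)
o=np.zeros((320,520+256,3),np.uint8);o[:,:520]=a;o[:,520:]=b;cv2.imwrite("pics/c1.png",o)
E
```

```text
(no output)
```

View pics/c1.png

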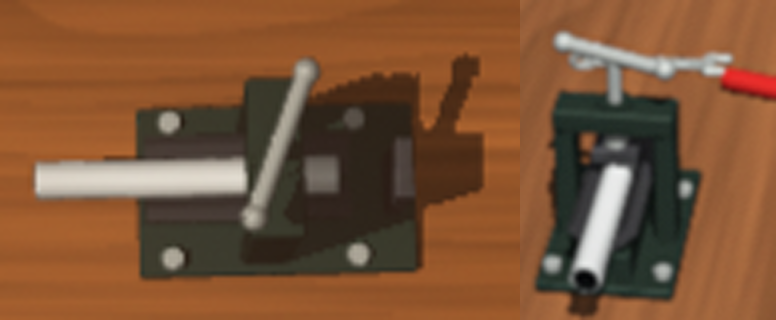

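The crop confirms it: one thin tube in the V-bed under the jaw, free end at top pixel (289,214.8). The bar ends are at about (356.8,187) and (343.2,224.2). The stop is on the right at about (381,212).

```bash
python3 - <<'E'
from h import *
import pickle
fs=pickle.load(open("f0.pkl","rb"));t=fs["top"];s=fs["side"]
P=lambda u,v,z:plane(t,280+u/4,170+v/4,z)
np.set_printoptions(precision=1,suppress=True)
print("base",P(137,110,12),P(141,277,12),P(420,268,12))
print("tube free c",P(36,179,80),"edges",P(36,163,75),P(36,196,75),"at post",P(246,162,75),P(246,193,75))
print("stop top",P(396,138,96),P(396,196,96))
print("bar",P(307,68,200),P(253,217,200))
def tri(p,q):
    c1,d1=ray(t,*p);c2,d2=ray(s,*q)
    A=np.stack([d1,-d2],1);k=np.linalg.lstsq(A,c2-c1,rcond=None)[0]
    a=c1+d1*k[0];b=c2+d2*k[1];return (a+b)/2,np.linalg.norm(a-b)
S=lambda u,v:(280+(u-520)/3.2,185+v/3.2)
T=lambda u,v:(280+u/4,170+v/4)
print(tri(T(307,68),S(563,41)),tri(T(253,217),S(666,68)),tri(T(36,179),S(585,279)))
E
```

```text
base [651.9 -36.6  12. ] [524.  -39.7  12. ] [ 531.4 -250.2   12. ]
tube free c [587.   37.5  80. ] edges [599.7  37.8  75. ] [575.3  37.6  75. ] at post [ 600.9 -115.7   75. ] [ 578.  -115.5   75. ]
stop top [ 615.1 -223.    96. ] [ 572.7 -222.5   96. ]
bar [ 643.7 -150.3  200. ] [ 541.2 -113.1  200. ]
(array([ 641.7, -150.6,  198.7]), np.float64(4.528674803354893)) (array([ 539.2, -113.2,  200.1]), np.float64(3.956960667980745)) (array([586.7,  37.6,  70.6]), np.float64(3.7988046975870007))
```

Measurements:
- **Vise:** origin is about (592,-132), with yaw about 0.02. The stop face is at y ≈ -222.5 and the screw position agrees with it.
- **Tube:** axis at x ≈ 588, free end at y ≈ 37.6, so it needs about a 40 mm push towards -y.
- **Bar:** centre is about (591,-132,199.5), at an angle of about -0.35 rad.

I'll shut the fingers and move to a point beyond the free end.

play_rows --moves '[[[0, 0, 0], [0, 0, -0.113], 0], [[0, 0, 0], [0, 0, -0.113], 0], [[0, 0, 0], [0, 0, -0.113], 0], [[-0.024, -0.033, 0], [0, 0, 0], 0], [[-0.024, -0.033, 0], [0, 0, 0], 0], [[-0.024, -0.033, 0], [0, 0, 0], 0], [[-0.024, -0.033, 0], [0, 0, 0], 0], [[-0.024, -0.033, 0], [0, 0, 0], 0], [[-0.024, -0.033, 0], [0, 0, 0], 0], [[-0.024, -0.033, 0], [0, 0, 0], 0], [[-0.024, -0.033, 0], [0, 0, 0], 0], [[-0.024, -0.033, 0], [0, 0, 0], 0], [[-0.024, -0.033, 0], [0, 0, 0], 0], [[-0.024, -0.033, 0], [0, 0, 0], 0], [[-0.024, -0.033, 0], [0, 0, 0], 0], [[-0.024, -0.033, 0], [0, 0, 0], 0], [[-0.024, -0.033, 0], [0, 0, 0], 0], [[-0.024, -0.033, 0], [0, 0, 0], 0]]' --squeeze 40

```text
clock: 1.9
eef_pos: [566.4, 104.3, 231.0]
tcp_rot: [-3.142, -0.0, -3.122]
contact_force: [0.0, 0.2, -0.1]
opening: -0.002
```

play_rows --moves '[[[-0.011, -0.01, 0], [0, 0, 0], 0], [[-0.01, -0.012, 0.02], [0, 0, 0], 0], [[0, 0, 0.03], [0, 0, 0], 0], [[0, 0, 0.03], [0, 0, 0], 0], [[0, 0, 0.03], [0, 0, 0], 0], [[0, 0, 0.03], [0, 0, 0], 0], [[0, 0, 0.025], [0, 0, 0], 0], [[0, 0, 0.005], [0, 0, 0], 0], [[0, 0, 0], [0, 0, 0], 0], [[0, 0, 0], [0, 0, 0], 0]]'

```text
clock: 2.9
eef_pos: [588.0, 84.6, 62.4]
tcp_rot: [3.141, 0.001, -3.121]
contact_force: [-0.3, -0.1, 1.4]
opening: 0.002
```

```bash
python3 - <<'E'
from h import *
print(sense())
f=grab_frame("side");save(f,"s1.png")
c=f["pixels"][150:350,230:500,::-1];cv2.imwrite("pics/s1c.png",cv2.resize(c,None,fx=2.8,fy=2.8,interpolation=cv2.INTER_CUBIC))
E
```

```text
{'clock': 2.9, 'qpos': array([ 1.40428549e-01,  5.10494442e-01,  1.82547993e+00,  5.04349540e-05,
        8.04286768e-01, -1.45077311e+00]), 'qvel': array([-0.00199975, -0.01254522, -0.0038797 ,  0.00058767, -0.00533448,
        0.00051178]), 'joint_efforts': array([ 4.62344557e-02, -6.08432651e+01, -2.44556236e+01,  3.78270837e-03,
        3.35316185e-02,  3.73287097e-03]), 'eef_pos': array([587.97304817,  84.64275738,  62.3910984 ]), 'tcp_rot': array([ 3.14139711e+00,  1.31757745e-03, -3.12122241e+00]), 'contact_force': array([-0.298437  , -0.0596087 ,  1.38320056]), 'wrist_torque': array([ 0.00659081, -0.01342415, -0.04014452]), 'opening': 0.0023289048466317366}
```

View pics/s1c.png

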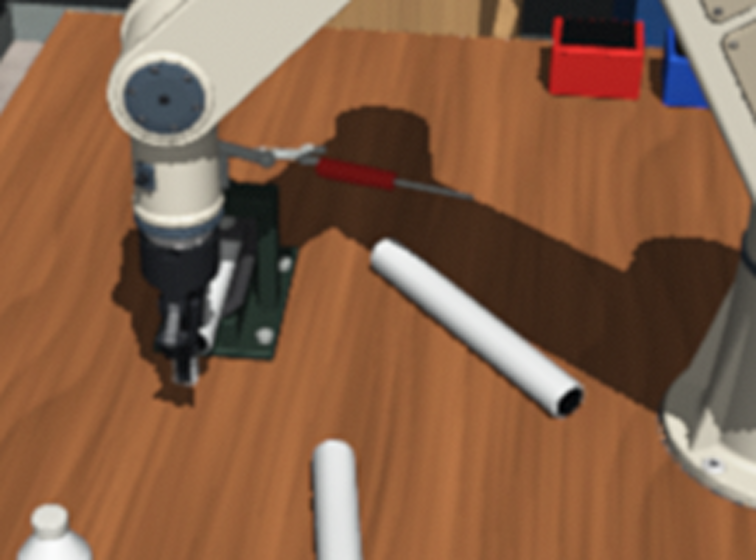

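The shut fingers stand just outside the tube's free end, at crop pixel (185,360). Now I'll push.

play_rows --moves '[[[0, -0.008, 0], [0, 0, 0], 0], [[0, -0.008, 0], [0, 0, 0], 0], [[0, -0.008, 0], [0, 0, 0], 0], [[0, -0.005, 0], [0, 0, 0], 0], [[0, -0.004, 0], [0, 0, 0], 0], [[0, -0.004, 0], [0, 0, 0], 0], [[0, -0.004, 0], [0, 0, 0], 0], [[0, -0.004, 0], [0, 0, 0], 0], [[0, -0.004, 0], [0, 0, 0], 0], [[0, -0.003, 0], [0, 0, 0], 0], [[0, -0.003, 0], [0, 0, 0], 0]]'

```text
clock: 4.05
eef_pos: [588.6, 29.2, 61.4]
tcp_rot: [3.141, 0.0, -3.121]
contact_force: [1.3, 3.3, 2.8]
opening: 0.0
```

play_rows --moves '[[[0, -0.003, 0], [0, 0, 0], 0], [[0, -0.003, 0], [0, 0, 0], 0], [[0, -0.002, 0], [0, 0, 0], 0], [[0, -0.002, 0], [0, 0, 0], 0], [[0, 0, 0], [0, 0, 0], 0]]'

```text
clock: 4.55
eef_pos: [588.5, 18.9, 61.2]
tcp_rot: [-3.141, -0.0, -3.121]
contact_force: [0.9, 1.1, 0.0]
opening: -0.001
```

play_rows --moves '[[[0, -0.002, 0], [0, 0, 0], 0], [[0, -0.001, 0], [0, 0, 0], 0], [[0, 0, 0], [0, 0, 0], 0]]'

```text
clock: 4.85
eef_pos: [588.5, 16.1, 61.2]
tcp_rot: [-3.141, -0.0, -3.121]
contact_force: [0.7, 2.0, 0.8]
opening: -0.002
```

play_rows --moves '[[[0, -0.0015, 0], [0, 0, 0], 0], [[0, -0.0015, 0], [0, 0, 0], 0], [[0, 0, 0], [0, 0, 0], 0]]'

```text
clock: 5.15
eef_pos: [588.5, 13.2, 61.2]
tcp_rot: [3.142, -0.0, -3.121]
contact_force: [0.8, 2.1, 0.7]
opening: -0.0
```

play_rows --moves '[[[0, -0.001, 0], [0, 0, 0], 0], [[0, -0.001, 0], [0, 0, 0], 0], [[0, 0, 0], [0, 0, 0], 0]]'

```text
clock: 5.45
eef_pos: [588.6, 13.0, 61.2]
tcp_rot: [3.139, -0.0, -3.122]
contact_force: [-0.1, 14.1, 1.5]
opening: -0.003
```

Firm contact at y = 13.0 with 14 N, where 12 was predicted. The tube is against the stop. I'll retreat, rise, and go above the bar with the jaws open.

play_rows --moves '[[[0, 0.01, 0], [0, 0, 0], 0], [[0, 0.025, 0], [0, 0, 0], 0], [[0, 0.025, 0], [0, 0, 0], 0], [[0, 0, -0.04], [0, 0, 0], 0], [[0, 0, -0.045], [0, 0, 0], 0], [[0, 0, -0.045], [0, 0, 0], 0], [[0, 0, -0.045], [0, 0, 0], 50], [[0, 0, -0.045], [0, 0, 0], 50], [[0, -0.03, -0.01], [0, 0, 0.123], 50], [[0, -0.03, 0], [0, 0, 0.123], 50], [[0, -0.03, 0], [0, 0, 0.125], 50], [[0.014, -0.037, 0], [0, 0, 0], 50], [[0.014, -0.037, 0], [0, 0, 0], 50], [[0.008, -0.023, 0], [0, 0, 0], 50], [[0, 0, 0], [0, 0, 0], 50], [[0, 0, 0], [0, 0, 0], 50]]'

```text
clock: 7.05
eef_pos: [511.1, -96.7, 291.4]
tcp_rot: [-3.141, 0.0, 2.79]
contact_force: [0.4, 0.5, 0.7]
opening: 0.504
```

```bash
python3 - <<'E'
from h import *
import pickle
print(sense())
f=grab_frame("wrist");save(f,"w1.png");pickle.dump(f,open("w1.pkl","wb"));print(f["intrinsics"],f["R"],f["t"])
E
```

```text
{'clock': 7.05, 'qpos': array([-1.89797176e-01,  1.32639887e-01,  1.78501200e+00, -2.64073610e-04,
        1.22373082e+00, -1.40841731e+00]), 'qvel': array([ 0.02413789,  0.01366   , -0.01458087,  0.00556257, -0.00343677,
        0.00198524]), 'joint_efforts': array([ -1.12814851, -46.2138176 , -34.89141226,  -0.13295132,
         0.10007299,  -0.08159142]), 'eef_pos': array([511.10570559, -96.74750103, 291.36035765]), 'tcp_rot': array([-3.14138151e+00,  2.47324642e-04,  2.78950628e+00]), 'contact_force': array([0.40486853, 0.54655987, 0.66548692]), 'wrist_torque': array([ 0.07780872, -0.02361645, -0.01931818]), 'opening': 0.503603401433594}
[[371.64829954   0.         316.60645187]
 [  0.         371.64829954 230.39427216]
 [  0.           0.           1.        ]] [[ 0.34496248  0.93861459 -0.00187989]
 [ 0.90137706 -0.33071695  0.27954552]
 [ 0.2617638  -0.0981272  -0.9601306 ]] [ -84.11618389 -545.48925664  293.86401062]
```

View pics/w1.png

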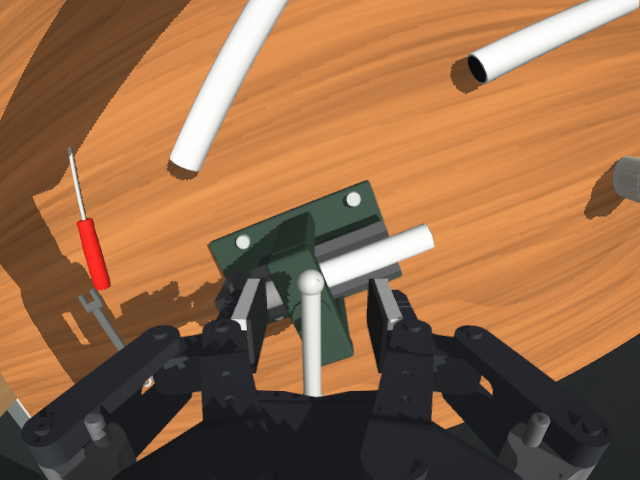

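I took tool x with the wrong sign, so the arm is short of the bar but clear of everything. The wrist view shows the near ball end at (311,281) and the bar running down to (313,395), nearly along tool x. I'll cast those points onto z = 200.

```bash
cat >> h.py <<'E'
def fish(f,u,v,z):
    K=np.array(f["intrinsics"]);R=np.array(f["R"]);t=np.array(f["t"])
    a=np.array([(u-K[0,2])/K[0,0],(v-K[1,2])/K[1,1]]);r=np.linalg.norm(a)
    d=R.T@np.append(a/r*np.sin(r),np.cos(r));c=-R.T@t
    return c+d*(z-c[2])/d[2]
E
python3 - <<'E'
from h import *
import pickle
f=pickle.load(open("w1.pkl","rb"))
p=f["pixels"].astype(int);m=(p.min(2)>120)
for v in(275,283,300,320,340,360,380,392):
    c=np.where(m[v,295:335])[0]+295;print(v,c.min(),c.max(),fish(f,(c.min()+c.max())/2,v,200).round(1))
E
```

```text
275 301 334 [ 537.8 -107.   200. ]
283 299 334 [ 543.2 -109.7  200. ]
300 303 320 [ 554.4 -117.6  200. ]
320 303 320 [ 569.7 -123.3  200. ]
340 304 320 [ 586.1 -129.   200. ]
360 304 320 [ 603.6 -135.6  200. ]
380 305 320 [ 622.6 -142.3  200. ]
392 305 321 [ 634.9 -146.5  200. ]
```

play_rows --moves '[[[-0.03, -0.002, 0], [0, 0, 0], 50], [[-0.03, -0.003, 0], [0, 0, 0], 50], [[-0.0275, 0, 0], [0, 0, 0], 50], [[0, 0, 0.02], [0, 0, 0], 50], [[0, 0, 0.03], [0, 0, 0], 50], [[0, 0, 0.03], [0, 0, 0], 50], [[0, 0, 0.02], [0, 0, 0], 50], [[0, 0, 0.009], [0, 0, 0], 50], [[0, 0, 0], [0, 0, 0], 50], [[0, 0, 0], [0, 0, 0], 50]]'

```text
clock: 8.1
eef_pos: [592.5, -130.9, 183.0]
tcp_rot: [3.141, 0.001, 2.791]
contact_force: [-0.1, -0.2, 0.6]
opening: 0.499
```

```bash
python3 - <<'E'
from h import *
s=sense();print(s["eef_pos"],s["wrist_torque"],s["qpos"])
f=grab_frame("wrist");save(f,"w2.png")
E
```

```text
[ 592.50971174 -130.94235313  183.04899895] [-0.03813176  0.02773356 -0.00900925] [-2.19974001e-01  3.73326115e-01  1.71958452e+00  3.65898402e-06
  1.04768417e+00 -1.44050666e+00]
```

View pics/w2.png

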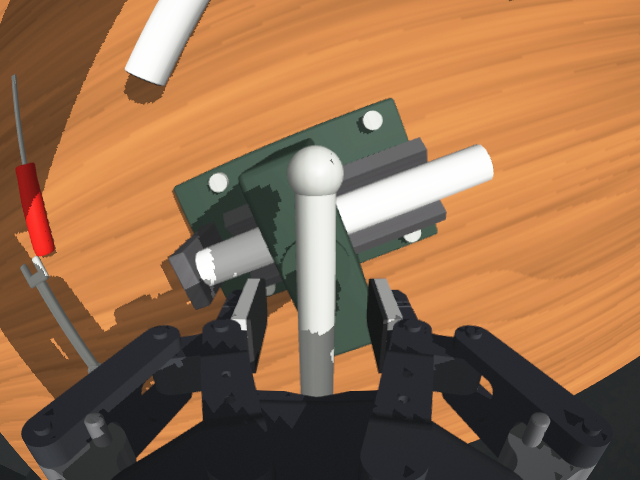

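The bar at (318,270) runs centrally between the pads, and the tube's end at (205,262) appears to meet the stop plate at (190,265). I'll close on the bar.

play_rows --moves '[[[0, 0, 0.002], [0, 0, 0], 0], [[0, 0, 0], [0, 0, 0], 0], [[0, 0, 0], [0, 0, 0], 0], [[0, 0, 0], [0, 0, 0], 0], [[0, 0, 0], [0, 0, 0], 0], [[0, 0, 0], [0, 0, 0], 0]]' --squeeze 110

```text
clock: 8.75
eef_pos: [592.1, -131.1, 181.3]
tcp_rot: [3.141, 0.001, 2.791]
contact_force: [0.0, 2.4, 6.2]
opening: 0.13
```

```bash
cat > r.py <<'E'
from h import *
s=sense();print(s["clock"],s["eef_pos"].round(1),s["tcp_rot"].round(3),"F",s["contact_force"].round(2),"T",s["wrist_torque"].round(3),"q6",s["qpos"][5].round(3),s["qvel"][5].round(3),"e6",s["joint_efforts"][5].round(3))
E
python3 r.py
```

```text
8.75 [ 592.1 -131.1  181.3] [3.141e+00 1.000e-03 2.791e+00] F [0.05 2.41 6.16] T [0.379 0.147 0.113] q6 -1.441 0.001 e6 0.082
```

play_rows --moves '[[[0, 0, 0.0002], [0, 0, 0.06], 0], [[0, 0, 0.0002], [0, 0, 0.06], 0], [[0, 0, 0.0002], [0, 0, 0.06], 0], [[0, 0, 0.0002], [0, 0, 0.06], 0], [[0, 0, 0.0002], [0, 0, 0.06], 0]]'

```text
clock: 9.25
eef_pos: [591.9, -131.4, 180.3]
tcp_rot: [3.141, 0.001, 2.489]
contact_force: [-3.5, -0.2, 6.7]
opening: 0.129
```

```bash
python3 r.py
```

```text
9.25 [ 591.9 -131.4  180.3] [3.141e+00 1.000e-03 2.489e+00] F [-3.52 -0.15  6.71] T [0.137 0.335 0.372] q6 -1.139 0.595 e6 -0.636
```

play_rows --moves '[[[0, 0, 0.0002], [0, 0, 0.06], 0], [[0, 0, 0.0002], [0, 0, 0.06], 0], [[0, 0, 0.0002], [0, 0, 0.06], 0], [[0, 0, 0.0002], [0, 0, 0.06], 0], [[0, 0, 0.0002], [0, 0, 0.06], 0]]'

```text
clock: 9.75
eef_pos: [591.6, -131.7, 179.3]
tcp_rot: [-3.141, 0.001, 2.189]
contact_force: [-3.3, -1.4, 8.3]
opening: 0.125
```

```bash
python3 r.py
```

```text
9.75 [ 591.6 -131.7  179.3] [-3.141e+00  1.000e-03  2.189e+00] F [-3.32 -1.44  8.28] T [-0.077  0.541  0.332] q6 -0.839 0.596 e6 -0.636
```

Free running reads about 0.35 to 0.37 N m, and q6 is following.

play_rows --moves '[[[0, 0, 0.0002], [0, 0, 0.06], 0], [[0, 0, 0.0002], [0, 0, 0.06], 0], [[0, 0, 0.0002], [0, 0, 0.06], 0], [[0, 0, 0.0002], [0, 0, 0.06], 0]]'

```text
clock: 10.15
eef_pos: [591.4, -131.9, 178.5]
tcp_rot: [-3.141, 0.001, 1.949]
contact_force: [-5.5, -1.2, 9.1]
opening: 0.129
```

```bash
python3 r.py
```

```text
10.15 [ 591.4 -131.9  178.5] [-3.141e+00  1.000e-03  1.949e+00] F [-5.52 -1.17  9.12] T [-0.237  0.753  0.335] q6 -0.599 0.595 e6 -0.637
```

play_rows --moves '[[[0, 0, 0.0002], [0, 0, 0.06], 0], [[0, 0, 0.0002], [0, 0, 0.06], 0], [[0, 0, 0.0002], [0, 0, 0.06], 0], [[0, 0, 0.0002], [0, 0, 0.06], 0]]'

```text
clock: 10.55
eef_pos: [591.0, -132.0, 177.8]
tcp_rot: [-3.141, 0.001, 1.709]
contact_force: [-6.6, -2.0, 11.9]
opening: 0.125
```

```bash
python3 r.py
```

```text
10.55 [ 591.  -132.   177.8] [-3.141e+00  1.000e-03  1.709e+00] F [-6.58 -1.97 11.85] T [-0.267  0.947  0.327] q6 -0.359 0.595 e6 -0.639
```

play_rows --moves '[[[0, 0, 0.0002], [0, 0, 0.06], 0], [[0, 0, 0.0002], [0, 0, 0.06], 0], [[0, 0, 0.0002], [0, 0, 0.06], 0], [[0, 0, 0.0002], [0, 0, 0.06], 0]]'

```text
clock: 10.95
eef_pos: [590.7, -132.0, 177.0]
tcp_rot: [-3.14, 0.001, 1.469]
contact_force: [-7.3, -1.1, 12.3]
opening: 0.127
```

```bash
python3 r.py
```

```text
10.95 [ 590.7 -132.   177. ] [-3.140e+00  1.000e-03  1.469e+00] F [-7.26 -1.13 12.35] T [-0.308  1.142  0.37 ] q6 -0.119 0.596 e6 -0.641
```

play_rows --moves '[[[0, -0.0006, 0], [0, 0, 0.06], 0], [[0, -0.0006, 0], [0, 0, 0.06], 0], [[0, 0, 0.0002], [0, 0, 0.06], 0], [[0, 0, 0.0002], [0, 0, 0.06], 0]]'

```text
clock: 11.35
eef_pos: [590.4, -131.9, 176.3]
tcp_rot: [3.141, 0.001, 1.229]
contact_force: [-3.0, -2.7, 7.1]
opening: 0.127
```

```bash
python3 r.py
```

```text
11.35 [ 590.4 -131.9  176.3] [3.141e+00 1.000e-03 1.229e+00] F [-3.03 -2.66  7.13] T [-0.372  0.419  0.343] q6 0.121 0.595 e6 -0.631
```

play_rows --moves '[[[0, 0, 0.0002], [0, 0, 0.06], 0], [[0, 0, 0.0002], [0, 0, 0.06], 0], [[0, 0, 0.0002], [0, 0, 0.06], 0]]'

```text
clock: 11.65
eef_pos: [590.1, -131.8, 175.7]
tcp_rot: [3.141, 0.001, 1.049]
contact_force: [-4.1, -2.0, 8.5]
opening: 0.126
```

```bash
python3 r.py
```

```text
11.65 [ 590.1 -131.8  175.7] [3.141e+00 1.000e-03 1.049e+00] F [-4.07 -2.    8.55] T [-0.241  0.577  0.362] q6 0.301 0.597 e6 -0.634
```

play_rows --moves '[[[0, 0, 0.0001], [0, 0, 0.06], 0], [[0, 0, 0.0002], [0, 0, 0.06], 0], [[0, 0, 0.0002], [0, 0, 0.06], 0], [[0, 0, 0.0002], [0, 0, 0.06], 0]]'

```text
clock: 12.05
eef_pos: [589.9, -131.6, 174.9]
tcp_rot: [3.142, 0.001, 0.809]
contact_force: [-5.0, -1.0, 8.0]
opening: 0.124
```

```bash
python3 r.py
```

```text
12.05 [ 589.9 -131.6  174.9] [3.142e+00 1.000e-03 8.090e-01] F [-5.01 -0.99  7.96] T [-0.191  0.748  0.378] q6 0.541 0.597 e6 -0.635
```

play_rows --moves '[[[0, 0, 0.0002], [0, 0, 0.06], 0], [[0, 0, 0.0002], [0, 0, 0.06], 0], [[0, 0, 0.0002], [0, 0, 0.06], 0], [[0, 0, 0.0002], [0, 0, 0.06], 0]]'

```text
clock: 12.45
eef_pos: [589.7, -131.4, 174.2]
tcp_rot: [-3.141, 0.001, 0.569]
contact_force: [-5.5, 0.7, 10.1]
opening: 0.13
```

```bash
python3 r.py
```

```text
12.45 [ 589.7 -131.4  174.2] [-3.141e+00  1.000e-03  5.690e-01] F [-5.53  0.7  10.12] T [0.03  0.935 0.39 ] q6 0.781 0.595 e6 -0.607
```

play_rows --moves '[[[0, 0, 0.0002], [0, 0, 0.06], 0], [[0, 0, 0.0002], [0, 0, 0.06], 0], [[0, 0, 0.0002], [0, 0, 0.06], 0]]'

```text
clock: 12.75
eef_pos: [589.5, -131.2, 173.6]
tcp_rot: [-3.141, 0.001, 0.389]
contact_force: [-6.4, 1.1, 9.4]
opening: 0.134
```

```bash
python3 r.py
```

```text
12.75 [ 589.5 -131.2  173.6] [-3.141e+00  1.000e-03  3.890e-01] F [-6.39  1.09  9.44] T [0.224 0.981 0.41 ] q6 0.961 0.598 e6 -0.558
```

play_rows --moves '[[[0, 0, 0.0002], [0, 0, 0.06], 0], [[0, 0, 0.0002], [0, 0, 0.06], 0], [[0, 0, 0.0002], [0, 0, 0.06], 0]]'

```text
clock: 13.05
eef_pos: [589.5, -131.0, 173.1]
tcp_rot: [-3.141, 0.002, 0.209]
contact_force: [-6.2, 2.7, 11.5]
opening: 0.13
```

```bash
python3 r.py
```

```text
13.05 [ 589.5 -131.   173.1] [-3.141e+00  2.000e-03  2.090e-01] F [-6.24  2.7  11.49] T [0.363 1.007 0.48 ] q6 1.141 0.595 e6 -0.504
```

Joint 6 effort is the cleaner signal. It held flat at about -0.635 until 2.0 rad and now rises at about 0.3 N m/rad, which puts contact near 2.13 rad. The rise so far is about 0.13. I need about 0.55 rad more (e6 about -0.335, Tz about 0.65).

play_rows --moves '[[[0, 0, 0.0002], [0, 0, 0.06], 0], [[0, 0, 0.0002], [0, 0, 0.06], 0], [[0, 0, 0.0002], [0, 0, 0.06], 0], [[0, 0, 0.0002], [0, 0, 0.06], 0], [[0, 0, 0.0002], [0, 0, 0.06], 0]]'

```text
clock: 13.55
eef_pos: [589.4, -130.6, 172.2]
tcp_rot: [-3.141, 0.002, -0.091]
contact_force: [-8.6, 4.9, 12.7]
opening: 0.128
```

```bash
python3 r.py
```

```text
13.55 [ 589.4 -130.6  172.2] [-3.141e+00  2.000e-03 -9.100e-02] F [-8.56  4.91 12.73] T [0.755 1.107 0.583] q6 1.441 0.594 e6 -0.412
```

play_rows --moves '[[[0, 0, 0.0002], [0, 0, 0.06], 0], [[0, 0, 0.0002], [0, 0, 0.06], 0]]'

```text
clock: 13.75
eef_pos: [589.5, -130.4, 171.8]
tcp_rot: [-3.141, 0.002, -0.211]
contact_force: [-6.7, 5.9, 12.7]
opening: 0.129
```

```bash
python3 r.py
```

```text
13.75 [ 589.5 -130.4  171.8] [-3.141e+00  2.000e-03 -2.110e-01] F [-6.74  5.9  12.7 ] T [0.86  1.098 0.653] q6 1.561 0.595 e6 -0.375
```

play_rows --moves '[[[0, 0, 0.0002], [0, 0, 0.06], 0]]'

```text
clock: 13.85
eef_pos: [589.5, -130.3, 171.6]
tcp_rot: [-3.141, 0.002, -0.271]
contact_force: [-8.2, 5.2, 12.3]
opening: 0.131
```

```bash
python3 r.py
```

```text
13.85 [ 589.5 -130.3  171.6] [-3.141e+00  2.000e-03 -2.710e-01] F [-8.21  5.2  12.31] T [0.911 1.158 0.665] q6 1.621 0.595 e6 -0.356
```

The rise is 0.28 by joint effort and 0.316 by wrist torque, so it is clamped. I'll let go and rise clear, then back off towards the robot.

play_rows --moves '[[[0, 0, 0], [0, 0, 0], 50], [[0, 0, 0], [0, 0, 0], 50], [[0, 0, 0], [0, 0, 0], 50], [[0, 0, 0], [0, 0, 0], 50], [[0, 0, -0.01], [0, 0, 0], 50], [[0, 0, -0.025], [0, 0, 0], 50], [[0, 0, -0.03], [0, 0, 0], 50], [[0, 0, -0.03], [0, 0, 0], 50], [[-0.03, 0, -0.02], [0, 0, 0], 50], [[-0.04, 0, 0], [0, 0, 0], 50], [[-0.04, 0, 0], [0, 0, 0], 50], [[-0.04, 0, 0], [0, 0, 0], 50], [[-0.03, 0, 0], [0, 0, 0], 50], [[0, 0, 0], [0, 0, 0], 50], [[0, 0, 0], [0, 0, 0], 50]]'

```text
clock: 15.35
eef_pos: [417.4, -83.3, 286.6]
tcp_rot: [-3.141, -0.002, -0.269]
contact_force: [0.3, -0.1, 0.1]
opening: 0.501
```

```bash
python3 r.py; python3 - <<'E'
from h import *
f=grab_frame("top");save(f,"t2.png")
c=f["pixels"][165:315,270:470,::-1];cv2.imwrite("pics/t2c.png",cv2.resize(c,None,fx=4,fy=4,interpolation=cv2.INTER_CUBIC))
E
```

```text
15.35 [417.4 -83.3 286.6] [-3.141e+00 -2.000e-03 -2.690e-01] F [ 0.27 -0.06  0.1 ] T [-0.056 -0.019 -0.008] q6 1.639 0.0 e6 0.008
```

View pics/t2c.png

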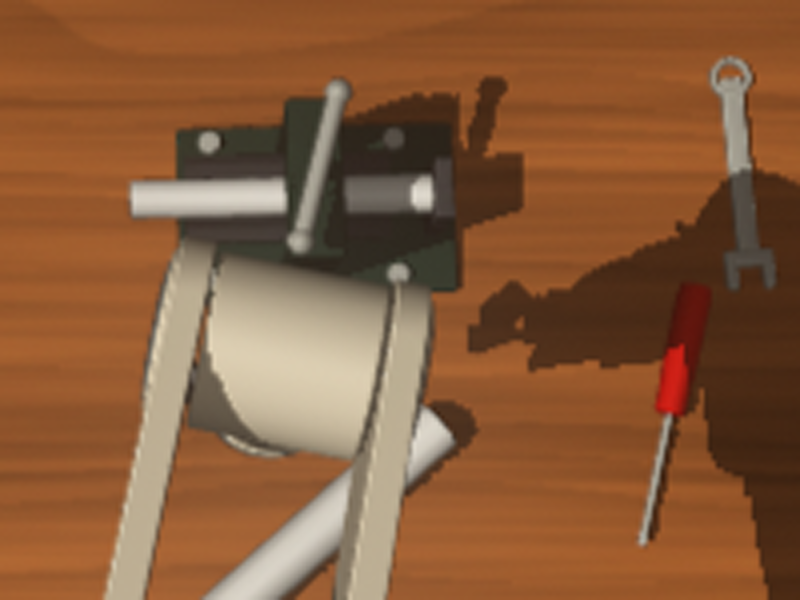

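The tube now reaches the stop plate at crop (435,195). Its free end at (131,198) is about 38 mm from where it began. The bar stands alone, and the screwdriver and spanner are where they were. Handing in.

```bash
python3 -c "
from rig import *
print(sign_off())"
```

```text
the job is handed in; nothing more can be done
None
```

The tube is against the end stop and clamped, and the job is handed in at about 15 s of the 72 s limit. Sign-off reports no verdict.

- **Tube to the stop:** I pushed it about 40 mm from its free end. It slid at 2–3 N, then stopped dead with the force at 14 N, within 1 mm of where I predicted. The final top view shows the tube reaching the stop plate.
- **Clamping:** I turned the T-handle 3.06 rad clockwise, and the jaw met the tube at about 2.1 rad. Compared with free turning, the torque rose by 0.32 N m at the wrist sensor and 0.28 N m at the joint 6 effort. The two disagree slightly but sit either side of the 0.3 target and below 0.4.
- **Release:** The gripper is open and clear of everything, with contact force about zero. The screwdriver, spanner and nearest loose tube look unmoved in the last picture. I did not look again at the oil can and the other tube, but the arm never came near them afterwards.
- **Slip on the way:** I moved one approach in the wrong direction along the tool's x, in free air. It touched nothing and I corrected it.

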